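# Sort two brass bushes through the diverter chute

### The arm

A 7-joint arm with a two-finger parallel gripper is mounted at the origin on a cart in front of the work surface, level with it; the furniture and walls round the work are solid. World frame = base frame: x ahead of the robot, y to its left, z up, the work surface at z = 0. Lengths are in m, angles in rad, forces in N, time in s.
With the tool pointing down it reaches from about 0.4 to 0.85 m from the base axis. Payload 10.4 kg.
Tool frame: the origin (TCP) lies at the very end of the fingers, on their centre line; the grasp point (between the pads) lies 19 mm behind it; z points along the fingers, y is the line along which they close (so a half turn about z gives the same grasp; the last joint's range is limited). The gripper opens to 87 mm and grips with 3 to 60 N. Pads are 19 mm wide; open, the fingers measure 117 mm over their backs; the gripper's body (75 mm by 190 mm) begins 51 mm behind the grasp point.
Start: joints at [-1.291, 0.332, -0.065, 1.46, 0.022, 1.35, -0.088], TCP at [0.186, 0.597, 0.223] pointing down, gripper open.
Joint ranges: [-2.6, 2.6], [-0.5, 2.12], [-1.47, 1.34], [0.16, 2.42], [-1.27, 4.41], [0.06, 2.06], [-2.6, 2.6]. Speed limits (rad/s): [2.22, 2.22, 2.79, 2.79, 3.14, 3.14, 3.14].

### API

Orientations are given as a unit quaternion [x, y, z, w].
In Python, from bench import * gives the robot as it stands.
- The arm moves only by the tool step_arm, never from a script. Its arguments are lists of equal length, an entry for each row: "delta_pos": the shift along the world's x, y, z in units of 25 mm (1.0 is 25 mm), a list of three; "turn": the turn about the world's z in units of 0.12 rad (1.0 is 0.12 rad). In form: {"delta_pos": [[tx, ty, tz], ...], "turn": [turn, ...]}. A call has 1 to 12 rows; each row shifts and turns the commanded pose from where the row before left it; what a row does not reach is not made up. A row lasts 1/10 s, in which the tool goes at most 50 mm and 8.59 degrees, less where a joint would pass 70% of its speed; a pose out of reach is approached as far as the arm can. A call with a number of a shift or a turn outside -1 to 1 is refused whole. A call with a gripper value outside its range is refused whole. "grip" is the closure, from 0 (fully open) to 1 (shut), set as the call begins (left out, the last holds). The fingers move at their own pace and stop on an object; "newtons" is the grip in N (left out, the last holds). Time passes only in rows, so rows that do not move let the fingers close. It gives the time, the measured TCP pose, the force, the opening and the grip force at its end, in the units of the state.
- read_state(): the state, without advancing time (a new reading comes with each control period).
- camera(name): name is "side" or "top"; returns a dict with "image" (384x512x3 uint8, red, green, blue), "z_map" (384x512 float32, m along the optical axis (not along the pixel's ray), 0 where there is no reading), "mtx" (3x3 intrinsics, pixels), "view" (4x4, takes a point from world to camera coordinates). Camera axes: x right, y up, looking along -z (the intrinsics and any distortion apply to the point x, -y, -z); pixel columns grow to the right and rows downward; lengths in m; the calibration is good to about 2 mm. A picture is of the moment at which its call begins.
- close_job(): hands the job in; it is judged then, once.
The state is a dict: "time": time; "joint_positions": joint angles; "joint_vel": joint speeds; "joint_torque": joint torques, N m; "ee_pos": TCP position; "eef_rot": TCP orientation; "ft_force": force on the tool from outside, world axes, zero at the start; "torque": the same for the moment, N m; "width": finger opening in m; "grip_force": force on a finger pad.
Only numpy, scipy, OpenCV 4.12 (cv2) and the standard library are available. Lean on these libraries where they do the work, as an engineer would, in place of code of your own. Each camera call takes 0.05 s, during which the arm holds its last target. There are 200 camera calls.

### The job

Sort the two brass bushes through the two-way chute: the long plain one must end up in the round bowl and the short flanged one in the square box, whichever side of the chute those stand on. Before you drop each bush in at the hooded mouth, swing the diverter handle all the way towards the receptacle it should fall into. Do not disturb the other things on the table.

Things in the scene. Friction and masses are not known exactly. Their poses are not given: they have to be found in the camera images.
- sorter: Fixed two-way chute of sheet steel, clear front; 277 mm wide over its feet, 78 deep, 335 high. Origin on the table under its middle; its front faces its -x (to the robot), y to its left, z up. Housing 230 wide, 192 high. Inside, a flap sends what falls in to the left or right opening at the bottom. The receptacles stand under it and stick out only 15 mm at the front
- hood_edge (a point): Middle of the lower front edge of the hood, a roof 116 mm wide carried by the back wall above the mouth; in the sorter's frame x -16, z 323 mm, so 104 above the rim. It covers all but the front 18 mm of the mouth: a gripper pointing straight down hits it. Come in from the front with the wrist leaning back towards the robot, 25 to 45 degrees from vertical
- mouth (a point): Centre of the open top of the square neck, level with its rim: x and y 0, z 219 mm in the sorter's frame, axes as the sorter's. Inside 62 mm wide (y), 68 deep (x), walls 3 to 5 thick, from housing top (z 190) to rim. A bush let go with its centre within 12 mm of here sideways and 10 to 35 mm above falls in
- diverter (a joint): Angle of flap and handle about the sorter's x axis, pivot 120 mm above the table. +0.45: handle fully to the sorter's left (+y), parts fall left (+y); -0.45: fully right, parts fall right (-y). Hard stops at both ends; starts part-way; stays where it is left (friction, 1 to 2 N at the handle)
- diverter_handle (a point): Middle of the free part of the handle: a level dark wooden rod, 12 mm thick, sticking out of the sorter's front along its -x, from 50 to 106 mm before its origin (this point: 85). It hangs on an arm 56 mm below the pivot, about 64 to 70 mm above the table, and swings along the sorter's y, 24 mm each way from the middle. Push it sideways with closed fingers
- bowl: Fixed round steel bowl, 102 mm across at its rim, 42 high, origin on the table under its centre. Stands under the sorter's left or right half, its centre 58 mm from the sorter's middle along y; changes places with the square box from run to run
- square_box: Fixed square wooden box, open on top, 102 x 102 x 42 mm, origin on the table under its centre. Stands under the other half of the sorter
- long_bush_center (a point): Centre of the long bush: a plain brass cylinder, 21 mm diameter, 46 mm tall, standing upright on the table, this point 23 mm up; blind bore 12 mm wide in its top; about 70 g
- long_bush: The long bush, origin at the centre of its underside
- flanged_bush_center (a point): Centre of the flanged bush: brass, 30 mm tall, standing upright on a flange 34 mm across and 6 mm thick; above that 21 mm diameter; this point 15 mm up; about 60 g
- flanged_bush: The flanged bush, origin at the centre of its underside
- tape: Bystander: teal tape measure, 64x80x25 mm, origin under its centre
- wax: Bystander: round of beeswax, 48 mm across, 16 high, origin under its centre
- cone: Bystander: cone of ecru thread, 62 mm wide, 98 high, origin under its centre
- pot: Bystander: flat white lidded pot, 69 mm wide, 31 high, origin under its centre
- folder: Bystander: bone folder, 17x141x13 mm, origin under its centre
Things that resemble listed ones, but are neither listed nor needed, are in the scene too. Leave any black or green look-alike of the flanged_bush alone.

How it is judged:
By the outcome, as a careful person would: the job done as asked, in the order asked, and still so for the second after the job is handed in, with the robot touching nothing.
It also fails if it takes over 72 s, if anything falls off the work surface, if the arm or the gripper's body presses on something with over 40 N, if the wrist force passes 120 N, or if a joint passes its speed limit or range.

## Working session

There is one attempt and no reset: what is moved stays moved. The work goes in short steps, Python scripts to look and compute and a tool call to move; the robot and the scene stay as the last step left them, time stands still between calls to the robot, and variables do not carry over. Pictures are saved under pics/ and viewed, at most 10 in all, crops included, and the job is handed in when it is done.

Besides the shell and the picture viewer there is one more tool, called after "Call:" by a JSON object that holds its "fn" and its "kwargs", one argument or row to a line. step_arm: Moves the arm, as the interface text tells. Shifts and turns lie within -1 to 1; 1 stands for 25 mm of shift or 0.12 rad of turn. Its arguments: {"type":"object","properties":{"delta_pos":{"type":"array"},"turn":{"type":"array"},"grip":{"type":"number"},"newtons":{"type":"number"}},"required":["delta_pos","turn"]}

```bash
ls; mkdir -p pics; cat > h.py <<'E'
from bench import *
import numpy as np, cv2
def snap(n):
    c=camera(n); np.savez(n+'.npz',**c); return c
def pts(c):
    K=c['mtx'];z=c['z_map'];v,u=np.mgrid[:z.shape[0],:z.shape[1]]
    p=np.stack([(u-K[0,2])/K[0,0]*z,-(v-K[1,2])/K[1,1]*z,-z,np.ones_like(z)],-1)
    w=p@np.linalg.inv(c['view']).T
    w[z<=0]=np.nan
    return w[...,:3]
E
python3 - <<'E'
from h import *
for n in ['top','side']:
    c=snap(n); cv2.imwrite(f'pics/{n}0.png',cv2.resize(c['image'][...,::-1],(800,600)))
    print(n,np.linalg.inv(c['view']).round(3).tolist(),c['mtx'].tolist())
s=read_state();print(s)
E
```

```text
pics
top [[-0.011, 0.984, -0.178, 0.243], [-1.0, -0.011, 0.002, 0.168], [0.0, 0.178, 0.984, 1.656], [0.0, 0.0, 0.0, 1.0]] [[477.6893349531831, 0.0, 258.00355403524327], [0.0, 477.6893349531831, 184.7528857615892], [0.0, 0.0, 1.0]]
side [[-0.955, 0.149, -0.258, 0.165], [-0.297, -0.493, 0.818, 1.241], [-0.006, 0.857, 0.515, 0.886], [0.0, 0.0, 0.0, 1.0]] [[473.3981208023062, 0.0, 260.9272118617488], [0.0, 473.3981208023062, 201.41781333734374], [0.0, 0.0, 1.0]]
{'time': 0.1, 'joint_positions': array([-1.29062322,  0.33280485, -0.06467518,  1.4608614 ,  0.02161442,
        1.34991984, -0.0884949 ]), 'joint_vel': array([-0.00071448,  0.00053077, -0.00063857, -0.00116644, -0.00017075,
       -0.0001749 ,  0.00209246]), 'joint_torque': array([ 1.42177203e-03, -6.24540424e+01,  2.50663067e-02, -3.90718138e+01,
       -6.11591851e-02,  3.66747729e-02,  1.10779333e-04]), 'ee_pos': array([0.18627238, 0.59622442, 0.2218339 ]), 'eef_rot': array([ 1.50806911e-01,  9.88563025e-01, -6.46373343e-04, -5.71601168e-05]), 'ft_force': array([-0.71036444, -0.09031008,  0.28162595]), 'torque': array([-0.05031241, -0.0258013 ,  0.08120836]), 'grip_force': 0.0, 'width': 0.08704368024796261}
```

View pics/top0.png

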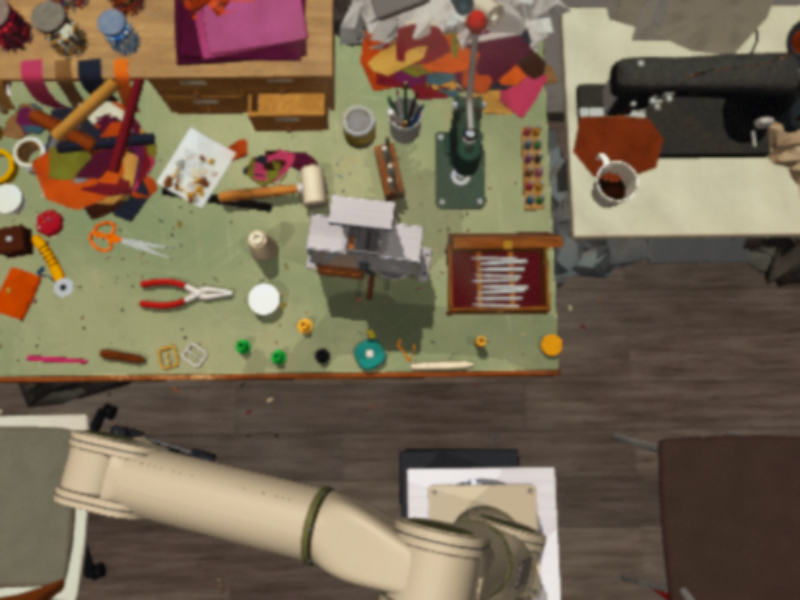

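View pics/side0.png

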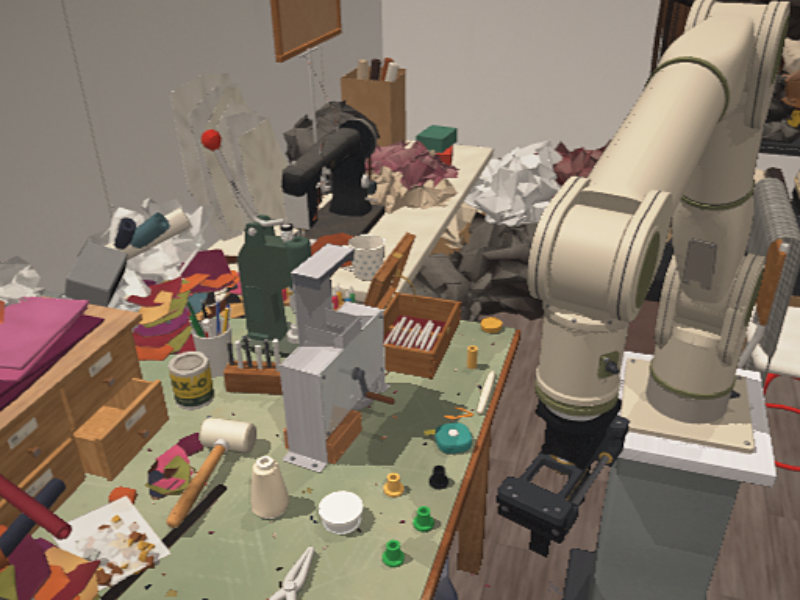

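Top view: the sorter is at about (365,240), with the handle at (370,285). A wooden receptacle shows on its left, at (340,268). The brass flanged bush is at (305,326), next to green and black look-alikes, and the long bush is at (481,342). The side view shows the same layout.

```bash
python3 - <<'E'
from h import *
T=dict(np.load('top.npz'));S=dict(np.load('side.npz'))
P=pts(T);Q=pts(S)
def blob(c,W,lo,hi,name,box):
    hsv=cv2.cvtColor(c['image'],cv2.COLOR_RGB2HSV)
    m=cv2.inRange(hsv,lo,hi)
    n,l,st,ce=cv2.connectedComponentsWithStats(m)
    for i in range(1,n):
        x,y,w,h,a=st[i]
        if a>12:
            q=W[l==i]; q=q[np.isfinite(q[:,0])]
            if len(q)==0: continue
            md=np.median(q,0)
            if box[0]<md[0]<box[1] and box[2]<md[1]<box[3]: print(name,ce[i].round(1),a,md.round(3),'zmax',q[:,2].max().round(3),'min',q.min(0).round(3),'max',q.max(0).round(3))
B=(.3,.65,-.3,.6)
blob(T,P,(14,140,110),(30,255,255),'brassT',B)
blob(S,Q,(12,130,90),(30,255,255),'brassS',B)
# sorter: high points
for W,n in((P,'T'),(Q,'S')):
    for a,b in((.30,.36),(.205,.235),(.18,.20)):
        k=(W[...,2]>a)&(W[...,2]<b)&(W[...,0]>.4)&(W[...,0]<.8)&(W[...,1]>0)&(W[...,1]<.4)
        q=W[k]
        if len(q)>4:
            r=cv2.minAreaRect((q[:,:2]*1000).astype(np.float32)); print(n,a,b,len(q),np.median(q[:,2]).round(3),[np.round(t,1) for t in r], cv2.boxPoints(r).round(0).tolist())
a=T['image'][130:250,170:345,::-1]; b=S['image'][140:320,150:340,::-1]
a=cv2.resize(a,(800,549),interpolation=cv2.INTER_CUBIC)
b=cv2.resize(b,(633,600),interpolation=cv2.INTER_CUBIC)
cv2.imwrite('pics/a.png',a);cv2.imwrite('pics/b.png',b)
E
```

```text
brassT [324.4 155.8] 51 [ 0.597 -0.045  0.211] zmax 0.218 min [ 0.586 -0.08   0.021] max [ 0.637 -0.032  0.218]
brassT [350.2 183.8] 40 [ 0.526 -0.149  0.06 ] zmax 0.071 min [ 0.486 -0.152  0.049] max [ 0.591 -0.143  0.071]
brassT [287.2 183.6] 31 [0.534 0.064 0.044] zmax 0.066 min [0.499 0.062 0.03 ] max [0.583 0.065 0.066]
brassT [194.6 208.3] 80 [0.46  0.384 0.007] zmax 0.039 min [ 0.446  0.37  -0.008] max [0.478 0.403 0.039]
brassT [236.9 213.2] 18 [0.443 0.238 0.01 ] zmax 0.02 min [0.436 0.23  0.001] max [0.45  0.245 0.02 ]
brassT [307.2 218. ] 41 [ 0.42  -0.002  0.039] zmax 0.052 min [ 0.41  -0.016 -0.006] max [0.434 0.006 0.052]
brassT [352.7 220.5] 170 [ 0.412 -0.162  0.013] zmax 0.022 min [ 0.389 -0.187 -0.007] max [ 0.435 -0.14   0.022]
brassT [257.4 223.8] 32 [0.406 0.169 0.002] zmax 0.01 min [ 0.383  0.152 -0.005] max [0.43  0.179 0.01 ]
brassS [261.9 201. ] 1658 [ 0.573 -0.071  0.055] zmax 0.221 min [ 0.482 -1.043 -0.46 ] max [0.832 0.072 0.221]
brassS [313.9 207.5] 116 [ 0.412 -0.155  0.015] zmax 0.022 min [ 0.39  -1.416 -0.738] max [ 0.601 -0.133  0.022]
brassS [301.8 
[... 1055 characters left out ...]
([215.3, 287.2]), np.float64(3.0)] [[572.0, 277.0], [587.0, -10.0], [802.0, 1.0], [787.0, 288.0]]
T 0.18 0.2 1171 0.19 [array([640.6, 169.2]), array([172.6, 388.6]), np.float64(19.6)] [[494.0, 323.0], [625.0, -43.0], [787.0, 15.0], [657.0, 381.0]]
S 0.3 0.36 659 0.335 [array([625.8, 241.2]), array([120. ,  57.4]), np.float64(82.2)] [[589.0, 186.0], [646.0, 178.0], [662.0, 297.0], [606.0, 305.0]]
S 0.205 0.235 717 0.216 [array([673.3, 155.9]), array([215.1, 280.4]), np.float64(9.5)] [[544.0, 276.0], [590.0, -0.0], [803.0, 35.0], [756.0, 312.0]]
S 0.18 0.2 1204 0.192 [array([641.6, 183.5]), array([186.2, 370.1]), np.float64(23.5)] [[482.0, 316.0], [630.0, -23.0], [801.0, 51.0], [653.0, 390.0]]
```

View pics/a.png

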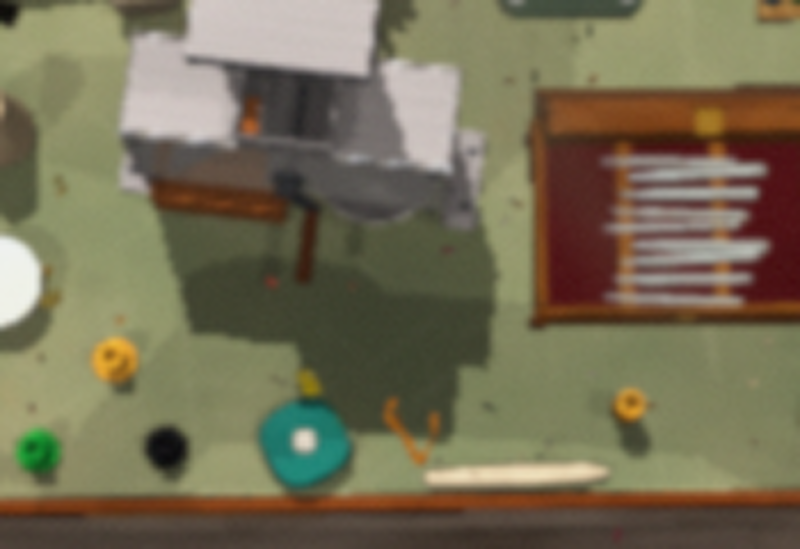

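View pics/b.png

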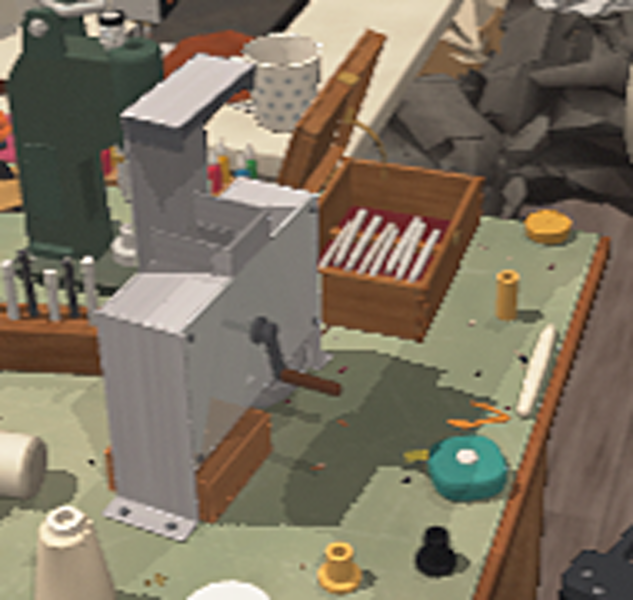

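Call:
{"fn": "step_arm", "kwargs": {
  "delta_pos": [
    [0,0,1],
    [0,0,1],
    [0,0,1],
    [0,0,1],
    [0,0,1],
    [0,0,1],
    [0,0,1],
    [0,0,1],
    [0,0,1],
    [0,0,1],
    [0,0,1],
    [0,0,1]
  ],
  "turn": [0,0,0,0,0,0,0,0,0,0,0,0]
}}

```text
time: 1.3
ee_pos: [0.1863, 0.5964, 0.5233]
eef_rot: [0.151, 0.989, -0.0, -0.0]
ft_force: [-0.3, 0.5, 0.6]
width: 0.0873
grip_force: 0.0
```

Call:
{"fn": "step_arm", "kwargs": {
  "delta_pos": [
    [0.6,-1,0],
    [0.6,-1,0],
    [0.6,-1,0],
    [0.6,-1,0],
    [0.6,-1,0],
    [0.6,-1,0],
    [0.6,-1,0],
    [0.6,-1,0],
    [0.6,-1,0],
    [0.6,-1,0],
    [0.6,-1,0],
    [0.6,-1,0]
  ],
  "turn": [0.5,0.5,0.5,0.5,0.5,0.5,0.5,0.5,0.5,0.3,0,0]
}}

```text
time: 2.5
ee_pos: [0.3668, 0.2954, 0.5223]
eef_rot: [-0.136, 0.991, -0.0, -0.0]
ft_force: [0.6, -0.4, -0.2]
width: 0.0867
grip_force: 0.0
```

```bash
cat >> h.py <<'E'
def st():
    from scipy.spatial.transform import Rotation as R
    s=read_state();M=R.from_quat(s['eef_rot']).as_matrix()
    print('t',round(s['time'],2),'p',s['ee_pos'].round(4),'q',s['joint_positions'].round(2),'z',M[:,2].round(3),'y',M[:,1].round(3),'F',s['ft_force'].round(1),'w',round(s['width'],4),'g',round(s['grip_force'],1)); return s,M
E
python3 -c "
from h import *
st()"
```

```text
t 2.5 p [0.3668 0.2954 0.5223] q [-0.89  0.01  0.11  1.21 -0.    1.92  1.07] z [-0. -0. -1.] y [-0.27   0.963 -0.   ] F [ 0.6 -0.4 -0.2] w 0.0867 g 0.0
```

Call:
{"fn": "step_arm", "kwargs": {
  "delta_pos": [
    [0.5,-1,0],
    [0.5,-1,0],
    [0.5,-1,0],
    [0.5,-1,0],
    [0.5,-1,0],
    [0.5,-1,0],
    [0.5,-0.6,0]
  ],
  "turn": [0,0,0,0,0,0,0]
}}

```text
time: 3.2
ee_pos: [0.4543, 0.1294, 0.5228]
eef_rot: [-0.135, 0.991, 0.0, 0.0]
ft_force: [0.4, 0.3, 0.2]
width: 0.087
grip_force: 0.0
```

Call:
{"fn": "step_arm", "kwargs": {
  "delta_pos": [
    [0,0,1],
    [0,0,1],
    [0,0,1],
    [0,0,1],
    [0,0,1],
    [0,0,1],
    [0,0,1],
    [0,0,1]
  ],
  "turn": [0,0,0,0,0,0,0,0]
}}

```text
time: 4.0
ee_pos: [0.4536, 0.1316, 0.63]
eef_rot: [-0.136, 0.989, 0.009, 0.051]
ft_force: [0.1, 0.7, 0.1]
width: 0.0872
grip_force: 0.0
```

```bash
python3 -c "
from h import *
st()"
```

```text
t 4.0 p [0.4536 0.1316 0.63  ] q [-1.44  0.05  1.17  0.96 -0.06  2.06  1.54] z [ 0.098  0.032 -0.995] y [-0.27   0.963  0.005] F [0.1 0.7 0.1] w 0.0872 g 0.0
```

Call:
{"fn": "step_arm", "kwargs": {
  "delta_pos": [
    [0,0,-1],
    [0,0,-1],
    [0,0,-1],
    [0,0,0]
  ],
  "turn": [0,0,0,0]
}}

```text
time: 4.4
ee_pos: [0.4528, 0.1313, 0.5526]
eef_rot: [-0.137, 0.989, 0.01, 0.049]
ft_force: [-0.8, -0.7, 0.4]
width: 0.087
grip_force: 0.0
```

```bash
python3 -c "
from h import *
st()"
```

```text
t 4.4 p [0.4528 0.1313 0.5526] q [-1.56 -0.18  0.98  1.23  0.19  1.91  1.33] z [ 0.094  0.032 -0.995] y [-0.272  0.962  0.006] F [-0.8 -0.7  0.4] w 0.087 g 0.0
```

Call:
{"fn": "step_arm", "kwargs": {
  "delta_pos": [
    [0,0,1],
    [0,0,1],
    [0,0,1],
    [0,0,1],
    [0,0,1],
    [0,0,1],
    [0,0,1],
    [0,0,1],
    [0,0,1],
    [0,0,1]
  ],
  "turn": [0,0,0,0,0,0,0,0,0,0]
}}

```text
time: 5.4
ee_pos: [0.4567, 0.1323, 0.6931]
eef_rot: [-0.135, 0.983, 0.021, 0.12]
ft_force: [-0.2, -0.3, -0.3]
width: 0.087
grip_force: 0.0
```

```bash
python3 -c "
from h import *
st()"
```

```text
t 5.4 p [0.4567 0.1323 0.6931] q [-1.6   0.05  1.34  0.83 -0.06  2.06  1.54] z [ 0.23   0.073 -0.97 ] y [-0.27   0.963  0.009] F [-0.2 -0.3 -0.3] w 0.087 g 0.0
```

Call:
{"fn": "step_arm", "kwargs": {
  "delta_pos": [
    [0,0,1],
    [0,0,1],
    [0,0,1],
    [0,0,1],
    [0,0,1],
    [0,0,1],
    [0,0,1],
    [0,0,1],
    [0,0,1],
    [0,0,1]
  ],
  "turn": [0,0,0,0,0,0,0,0,0,0]
}}

```text
time: 6.4
ee_pos: [0.4553, 0.1329, 0.7818]
eef_rot: [-0.133, 0.967, 0.037, 0.216]
ft_force: [-0.3, 0.8, 0.4]
width: 0.0869
grip_force: 0.0
```

```bash
python3 -c "
from h import *
st()"
```

```text
t 6.4 p [0.4553 0.1329 0.7818] q [-1.4   0.06  1.17  0.62 -0.1   2.06  1.54] z [ 0.408  0.128 -0.904] y [-0.272  0.962  0.013] F [-0.3  0.8  0.4] w 0.0869 g 0.0
```

Call:
{"fn": "step_arm", "kwargs": {
  "delta_pos": [
    [0,0,1],
    [0,0,1],
    [0,0,1],
    [0,0,1],
    [0,0,1],
    [0,0,1],
    [0,0,1]
  ],
  "turn": [0,0,0,0,0,0,0]
}}

```text
time: 7.1
ee_pos: [0.4508, 0.1318, 0.8409]
eef_rot: [-0.13, 0.95, 0.047, 0.281]
ft_force: [-0.9, 0.6, -0.3]
width: 0.0872
grip_force: 0.0
```

```bash
python3 -c "
from h import *
st()"
```

```text
t 7.1 p [0.4508 0.1318 0.8409] q [-1.13  0.09  0.96  0.45 -0.15  2.06  1.54] z [ 0.522  0.163 -0.837] y [-0.274  0.962  0.016] F [-0.9  0.6 -0.3] w 0.0872 g 0.0
```

Call:
{"fn": "step_arm", "kwargs": {
  "delta_pos": [
    [0,0.5,-1],
    [0,0.5,-1],
    [0,0.5,-1],
    [0,0.5,-1],
    [0,0.5,-1],
    [0,0.5,-1],
    [0,0.5,-1],
    [0,0.5,-1],
    [0,0.5,-1],
    [0,0.5,-1],
    [0,0.5,-1],
    [0,0.7,-1]
  ],
  "turn": [-0.3,-0.3,-0.3,-0.3,-0.3,-0.3,-0.3,-0.3,-0.3,-0.3,-0.3,-0.2],
  "grip": 1,
  "newtons": 20
}}

```text
time: 8.3
ee_pos: [0.4467, 0.2692, 0.5662]
eef_rot: [0.061, 0.958, -0.0, 0.279]
ft_force: [-0.9, -0.1, 0.3]
width: 0.003
grip_force: 0.0
```

```bash
python3 -c "
from h import *
st()"
```

```text
t 8.3 p [0.4467 0.2692 0.5662] q [-1.44 -0.23  0.37  1.43  0.59  1.64  0.5 ] z [ 0.536 -0.035 -0.844] y [0.118 0.992 0.034] F [-0.9 -0.1  0.3] w 0.003 g 0.0
```

Call:
{"fn": "step_arm", "kwargs": {
  "delta_pos": [
    [0,0.2,-1],
    [0,0.2,-1],
    [0,0.2,-1],
    [0,0.2,-1],
    [0,0,-1],
    [0,0,-1],
    [0,0,-1],
    [0,0,-1],
    [0,0,-1],
    [0,0,-1],
    [0,0,-1],
    [0,0,-1]
  ],
  "turn": [-0.3,0,0,0,0,0,0,0,0,0,0,0]
}}

```text
time: 9.5
ee_pos: [0.4466, 0.2892, 0.2661]
eef_rot: [0.078, 0.957, -0.005, 0.279]
ft_force: [1.0, -0.4, -1.3]
width: 0.0007
grip_force: 0.0
```

Call:
{"fn": "step_arm", "kwargs": {
  "delta_pos": [
    [0.5,0,-1],
    [0.5,0,-1],
    [0.5,0,-1],
    [0.5,0,-1],
    [0.5,0,-1],
    [0.5,0,0],
    [0.5,0,0]
  ],
  "turn": [0,0,0,0,0,0,0]
}}

```text
time: 10.2
ee_pos: [0.5345, 0.2888, 0.1411]
eef_rot: [0.078, 0.957, -0.006, 0.279]
ft_force: [0.1, -0.3, 0.5]
width: 0.0002
grip_force: 0.0
```

```bash
python3 - <<'E'
from h import *
st()
c=snap('top');d=snap('side')
cv2.imwrite('pics/c.png',np.hstack([cv2.resize(c['image'][110:240,180:310,::-1],(400,400)),cv2.resize(d['image'][180:320,160:300,::-1],(400,400))]))
E
```

```text
t 10.2 p [0.5345 0.2888 0.1411] q [-1.32  0.11  0.53  2.06  0.6   0.72  0.19] z [ 0.533 -0.055 -0.844] y [0.152 0.988 0.031] F [ 0.1 -0.3  0.5] w 0.0002 g 0.0
```

View pics/c.png

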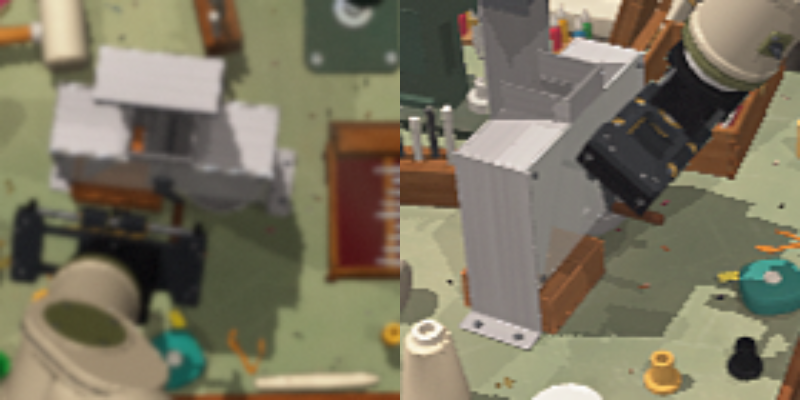

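Call:
{"fn": "step_arm", "kwargs": {
  "delta_pos": [
    [0,0,-1],
    [0,0,-1],
    [0,0,-1],
    [0,0,-0.3],
    [-0.1,-0.7,0],
    [-0.1,-0.7,0],
    [0,0,0]
  ],
  "turn": [0,0,0,0,0,0,0]
}}

```text
time: 11.0
ee_pos: [0.5289, 0.2523, 0.0598]
eef_rot: [0.079, 0.957, -0.006, 0.279]
ft_force: [0.4, -0.4, 0.2]
width: -0.0
grip_force: 0.0
```

Call:
{"fn": "step_arm", "kwargs": {
  "delta_pos": [
    [0,-0.15,0],
    [0,-0.15,0],
    [0,0,0]
  ],
  "turn": [0,0,0]
}}

```text
time: 11.3
ee_pos: [0.5293, 0.2475, 0.0599]
eef_rot: [0.077, 0.957, -0.005, 0.28]
ft_force: [-0.0, 0.6, 1.7]
width: 0.0006
grip_force: 0.5
```

Call:
{"fn": "step_arm", "kwargs": {
  "delta_pos": [
    [0,-0.15,0],
    [0,-0.15,0],
    [0,0,0]
  ],
  "turn": [0,0,0]
}}

```text
time: 11.6
ee_pos: [0.5291, 0.2426, 0.0601]
eef_rot: [0.076, 0.957, -0.003, 0.28]
ft_force: [3.2, 10.6, -4.5]
width: -0.0001
grip_force: 5.3
```

```bash
python3 - <<'E'
from h import *
st()
c=snap('top');d=snap('side')
cv2.imwrite('pics/d.png',np.hstack([cv2.resize(c['image'][140:220,200:280,::-1],(400,400)),cv2.resize(d['image'][200:300,180:280,::-1],(400,400))]))
E
```

```text
t 11.6 p [0.5291 0.2426 0.0601] q [-1.3   0.18  0.58  2.2   0.7   0.49  0.09] z [ 0.535 -0.048 -0.843] y [0.147 0.989 0.037] F [ 3.2 10.6 -4.5] w -0.0001 g 5.3
```

View pics/d.png

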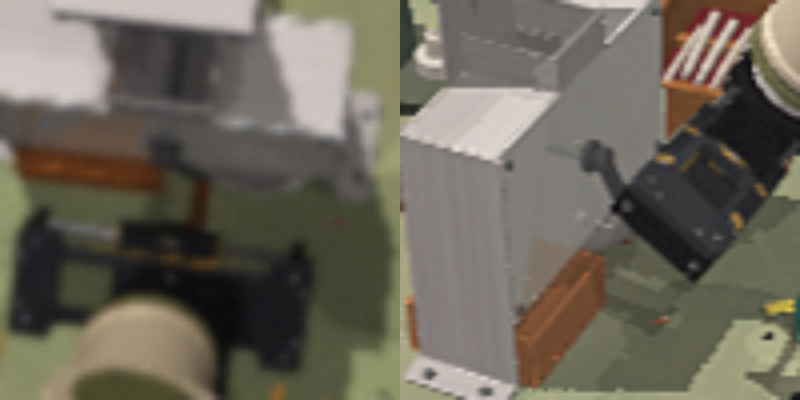

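Call:
{"fn": "step_arm", "kwargs": {
  "delta_pos": [
    [0,0.5,0],
    [-0.6,0,0.5],
    [-0.6,0,0.5],
    [-0.6,0,0.5],
    [-0.6,0,1],
    [0,-0.5,1],
    [0,-0.5,1],
    [0,-0.5,1],
    [0,-0.5,1],
    [0,-0.5,1],
    [0,-0.5,1],
    [0,-0.5,1]
  ],
  "turn": [0,0,0,0,0,0.2,0.2,0.2,0.2,0.2,0.2,0.2]
}}

```text
time: 12.9
ee_pos: [0.4684, 0.1637, 0.2976]
eef_rot: [-0.004, 0.96, 0.018, 0.278]
ft_force: [0.7, -0.2, -0.2]
width: 0.0003
grip_force: 0.0
```

Call:
{"fn": "step_arm", "kwargs": {
  "delta_pos": [
    [0,-0.5,1],
    [0,-0.5,1],
    [0,-0.5,1],
    [0,-0.5,1],
    [0,-0.5,1],
    [0,-0.5,1],
    [0.4,-0.5,1],
    [0.4,-0.5,1],
    [0.4,0,1],
    [0.4,0,1],
    [0.4,0,1],
    [0.4,0,1]
  ],
  "turn": [0,0,0,0,0,0,0,0,0,0,0,0]
}}

```text
time: 14.1
ee_pos: [0.5291, 0.0642, 0.5973]
eef_rot: [-0.003, 0.96, 0.018, 0.278]
ft_force: [0.3, -0.5, 0.9]
width: 0.0003
grip_force: 0.0
```

Call:
{"fn": "step_arm", "kwargs": {
  "delta_pos": [
    [0.3,0,1],
    [0.3,0,1],
    [0.3,0,1],
    [0.3,0,1],
    [0,0,1],
    [0,0,1],
    [0,0,1],
    [0,0,1]
  ],
  "turn": [0,0,0,0,0,0,0,0]
}}

```text
time: 14.9
ee_pos: [0.5582, 0.065, 0.7977]
eef_rot: [-0.004, 0.96, 0.018, 0.279]
ft_force: [-1.5, -0.5, 0.5]
width: 0.0007
grip_force: 0.0
```

```bash
python3 -c "
from h import *
st()"
```

```text
t 14.9 p [0.5582 0.065  0.7977] q [-0.63  0.19  0.63  0.48 -0.14  1.94  1.46] z [ 0.535  0.036 -0.844] y [-0.018  0.999  0.032] F [-1.5 -0.5  0.5] w 0.0007 g 0.0
```

Call:
{"fn": "step_arm", "kwargs": {
  "delta_pos": [
    [0,0,1],
    [0,0,1],
    [0,0,1],
    [0,0,1],
    [0,0,1],
    [0,0,1],
    [0,0,1]
  ],
  "turn": [0,0,0,0,0,0,0]
}}

```text
time: 15.6
ee_pos: [0.5371, 0.0602, 0.8639]
eef_rot: [-0.002, 0.944, 0.025, 0.329]
ft_force: [0.3, -1.0, 0.1]
width: 0.0005
grip_force: 0.0
```

```bash
python3 -c "
from h import *
st()"
```

```text
t 15.6 p [0.5371 0.0602 0.8639] q [-0.46  0.33  1.21  0.16 -0.85  2.06  1.5 ] z [ 0.62   0.048 -0.783] y [-0.019  0.999  0.046] F [ 0.3 -1.   0.1] w 0.0005 g 0.0
```

Call:
{"fn": "step_arm", "kwargs": {
  "delta_pos": [
    [-0.4,-0.2,-1],
    [-0.4,-0.2,-1],
    [-0.4,-0.2,-1],
    [-0.4,-0.2,-1],
    [-0.4,-0.2,-1],
    [-0.4,-0.2,-1],
    [-0.4,-0.2,-1],
    [-0.4,-0.2,-1],
    [-0.4,-0.2,-1],
    [-0.4,-0.2,-1],
    [-0.2,-0.2,-1],
    [0,-0.2,-1]
  ],
  "turn": [0,0,0,0,0,0,0,0,0,0,0,0],
  "grip": 0.3
}}

```text
time: 16.8
ee_pos: [0.4382, 0.0178, 0.7085]
eef_rot: [0.038, 0.943, 0.06, 0.324]
ft_force: [-0.7, 0.7, -0.3]
width: 0.0609
grip_force: 0.0
```

Call:
{"fn": "step_arm", "kwargs": {
  "delta_pos": [
    [0,0,-1],
    [0,0,-1],
    [0,0,-1],
    [0,0,-1],
    [0,0,-1],
    [0,0,-1],
    [0,0,-1],
    [0,0,-1],
    [0,0,-1],
    [0,0,-1],
    [0,0,-1],
    [0,0,-1]
  ],
  "turn": [0,0,0,0,0,0,0,0,0,0,0,0]
}}

```text
time: 18.0
ee_pos: [0.468, 0.0176, 0.4831]
eef_rot: [0.033, 0.949, 0.058, 0.307]
ft_force: [0.3, -0.0, -0.3]
width: 0.0604
grip_force: 0.0
```

```bash
python3 - <<'E'
from h import *
st()
# bystander bounds near the long bush, from first top picture
T=dict(np.load('side.npz'));P=pts(T)
E
```

```text
t 18.0 p [0.468  0.0176 0.4831] q [ 0.15 -0.5  -0.15  1.83 -0.17  1.17  1.51] z [ 0.587  0.089 -0.804] y [0.028 0.991 0.13 ] F [ 0.3 -0.  -0.3] w 0.0604 g 0.0
```

Call:
{"fn": "step_arm", "kwargs": {
  "delta_pos": [
    [0,0,0],
    [0,0,0],
    [0,0,0],
    [0,0,0],
    [0,0,0],
    [0,0,0],
    [0,0,-0.5],
    [0,0,-0.5],
    [0,0,-0.5],
    [0,0,-0.5],
    [0,0,-0.5],
    [0,0,-0.5]
  ],
  "turn": [-1,-1,-1,-1,-1,-1,-1,-1,-1,-1,-1,-1],
  "grip": 0.5
}}

```text
time: 19.2
ee_pos: [0.4692, 0.0178, 0.41]
eef_rot: [0.652, 0.691, -0.16, 0.269]
ft_force: [0.3, 0.3, -0.4]
width: 0.0439
grip_force: 0.0
```

```bash
python3 - <<'E'
from h import *
st()
T=dict(np.load('side.npz'));P=pts(T)
c=snap('top');P=pts(c);hsv=cv2.cvtColor(c['image'],cv2.COLOR_RGB2HSV)
k=(hsv[...,1]<70)&(hsv[...,2]>150)&(P[...,0]>.36)&(P[...,0]<.45)&(P[...,1]>-.05)&(P[...,1]<.2)&(P[...,2]<.03)
q=P[k];print('folder',len(q),q.min(0),q.max(0))
E
```

```text
t 19.2 p [0.4692 0.0178 0.41  ] q [ 0.6  -0.02 -1.14  1.61  0.6   1.7  -0.45] z [ 0.164 -0.572 -0.804] y [0.987 0.099 0.13 ] F [ 0.3  0.3 -0.4] w 0.0439 g 0.0
folder 62 [ 0.36464362 -0.04965198 -0.00241727] [0.38872869 0.06635877 0.025439  ]
```

Call:
{"fn": "step_arm", "kwargs": {
  "delta_pos": [
    [-0.2,-0.1,-1],
    [-0.2,-0.1,-1],
    [-0.2,-0.1,-1],
    [-0.2,-0.1,-1],
    [-0.2,-0.1,-1],
    [-0.2,-0.1,-1],
    [-0.2,-0.1,-1],
    [-0.2,-0.1,-1],
    [-0.2,-0.1,-1],
    [0,-0.1,-1],
    [0,-0.1,-1],
    [0,-0.1,-1]
  ],
  "turn": [0,0,0,0,0,0,0,0,0,0,0,0],
  "grip": 0.6
}}

```text
time: 20.45
ee_pos: [0.4244, -0.0127, 0.1091]
eef_rot: [0.649, 0.693, -0.16, 0.269]
ft_force: [-0.4, -0.2, 0.8]
width: 0.0349
grip_force: 0.0
```

```bash
python3 - <<'E'
from h import *
st()
c=snap('top');d=snap('side')
cv2.imwrite('pics/e.png',np.hstack([cv2.resize(c['image'][160:260,260:360,::-1],(400,400)),cv2.resize(d['image'][170:270,250:350,::-1],(400,400))]))
E
```

```text
t 20.45 p [ 0.4244 -0.0127  0.1091] q [ 0.5   0.23 -1.14  2.15  0.83  1.3  -0.98] z [ 0.166 -0.571 -0.804] y [0.986 0.106 0.128] F [-0.4 -0.2  0.8] w 0.0349 g 0.0
```

View pics/e.png

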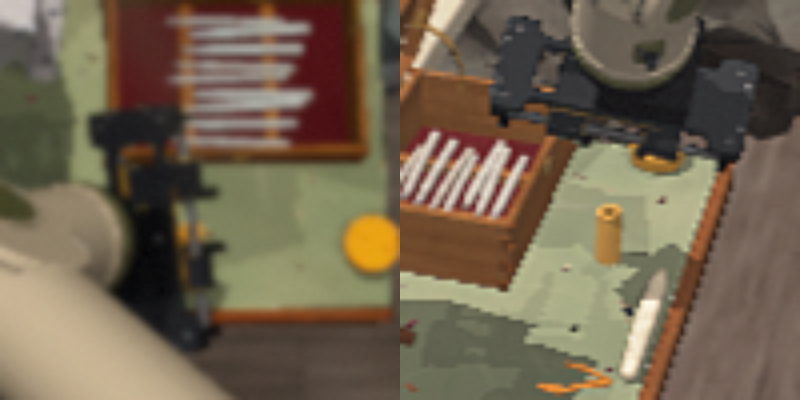

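Call:
{"fn": "step_arm", "kwargs": {
  "delta_pos": [
    [0,0,0],
    [0,0,0],
    [0,0,0],
    [0,0,0],
    [0,0,0]
  ],
  "turn": [1,1,1,0.8,0]
}}

```text
time: 21.05
ee_pos: [0.4248, -0.0138, 0.1122]
eef_rot: [0.476, 0.821, -0.095, 0.301]
ft_force: [0.3, -0.1, 0.3]
width: 0.0346
grip_force: 0.0
```

```bash
python3 - <<'E'
from h import *
s,M=st()
print('TCP for grasp', np.array([.420,-.001,.031])+.019*M[:,2]-s['ee_pos'])
E
```

```text
t 21.05 p [ 0.4248 -0.0138  0.1122] q [ 0.64 -0.21 -1.13  2.36  0.61  0.81 -0.39] z [ 0.404 -0.443 -0.8  ] y [0.838 0.53  0.13 ] F [ 0.3 -0.1  0.3] w 0.0346 g 0.0
TCP for grasp [ 0.00289993  0.00436732 -0.0964343 ]
```

Call:
{"fn": "step_arm", "kwargs": {
  "delta_pos": [
    [0.1,0.15,-0.7],
    [0,0,-0.7],
    [0,0,-0.7],
    [0,0,0]
  ],
  "turn": [0,0,0,0]
}}

```text
time: 21.45
ee_pos: [0.4265, -0.0076, 0.0555]
eef_rot: [0.478, 0.822, -0.094, 0.296]
ft_force: [0.6, 0.5, 0.2]
width: 0.0349
grip_force: 0.0
```

```bash
python3 - <<'E'
from h import *
s,M=st()
print('TCP for grasp', np.array([.420,-.001,.031])+.019*M[:,2]-s['ee_pos'])
E
```

```text
t 21.45 p [ 0.4265 -0.0076  0.0555] q [ 0.7   0.1  -1.29  2.38  0.99  0.91 -0.77] z [ 0.396 -0.437 -0.808] y [0.841 0.526 0.128] F [0.6 0.5 0.2] w 0.0349 g 0.0
TCP for grasp [ 0.00100544 -0.00167967 -0.03981752]
```

Call:
{"fn": "step_arm", "kwargs": {
  "delta_pos": [
    [0,-0.05,-0.6],
    [0,0,-0.6],
    [0,0,-0.35],
    [0,0,0]
  ],
  "turn": [0,0,0,0]
}}

```text
time: 21.85
ee_pos: [0.4274, -0.0094, 0.019]
eef_rot: [0.477, 0.822, -0.094, 0.298]
ft_force: [0.8, 0.6, 0.4]
width: 0.0346
grip_force: 0.0
```

```bash
python3 - <<'E'
from h import *
s,M=st()
print('TCP for grasp', np.array([.420,-.001,.031])+.019*M[:,2]-s['ee_pos'])
E
```

```text
t 21.85 p [ 0.4274 -0.0094  0.019 ] q [ 0.58  0.29 -1.21  2.4   1.2   1.   -0.96] z [ 0.399 -0.439 -0.805] y [0.84  0.527 0.129] F [0.8 0.6 0.4] w 0.0346 g 0.0
TCP for grasp [ 1.49037089e-04  4.93555153e-05 -3.24467144e-03]
```

Good. Close on it.

Call:
{"fn": "step_arm", "kwargs": {
  "delta_pos": [
    [0,0,0],
    [0,0,0],
    [0,0,0],
    [0,0,0]
  ],
  "turn": [0,0,0,0],
  "grip": 1,
  "newtons": 25
}}

```text
time: 22.25
ee_pos: [0.4278, -0.0099, 0.0196]
eef_rot: [0.477, 0.821, -0.094, 0.299]
ft_force: [-0.3, -0.2, 2.8]
width: 0.0194
grip_force: 24.9
```

Call:
{"fn": "step_arm", "kwargs": {
  "delta_pos": [
    [0,0,0.5],
    [0,0,1],
    [0,0,1],
    [0,0,1],
    [0,0,1],
    [0,0,1],
    [0,0,1],
    [0,0,1],
    [0,0,1],
    [0,0,1]
  ],
  "turn": [0,0,0,0,0,0,0,0,0,0]
}}

```text
time: 23.25
ee_pos: [0.4258, -0.0106, 0.251]
eef_rot: [0.477, 0.822, -0.096, 0.297]
ft_force: [0.3, -0.3, -1.4]
width: 0.0193
grip_force: 24.9
```

```bash
python3 - <<'E'
from h import *
s,M=st()
E
```

```text
t 23.25 p [ 0.4258 -0.0106  0.251 ] q [ 0.5  -0.45 -0.85  2.18  0.29  1.03  0.06] z [ 0.397 -0.441 -0.805] y [0.84  0.527 0.126] F [ 0.3 -0.3 -1.4] w 0.0193 g 24.9
```

Call:
{"fn": "step_arm", "kwargs": {
  "delta_pos": [
    [0.5,0.8,0.5],
    [0.5,0.8,0.5],
    [0.5,0.8,0.5],
    [0.5,0.8,0.5]
  ],
  "turn": [0,0,0,0]
}}

```text
time: 23.65
ee_pos: [0.4763, 0.0703, 0.3004]
eef_rot: [0.477, 0.822, -0.096, 0.297]
ft_force: [0.2, -0.2, -1.3]
width: 0.0196
grip_force: 24.9
```

```bash
python3 - <<'E'
from h import *
s,M=st()
c=snap('top');d=snap('side')
def px(c,p):
    q=c['view']@np.append(p,1);K=c['mtx'];return np.array([K[0,0]*q[0]/-q[2]+K[0,2],K[1,1]*-q[1]/-q[2]+K[1,2]])
g=s['ee_pos']-.019*M[:,2]
out=[]
for C in(c,d):
    u,v=px(C,g).astype(int);print(u,v)
    out.append(cv2.resize(C['image'][v-40:v+40,u-40:u+40,::-1],(400,400),interpolation=cv2.INTER_CUBIC))
cv2.imwrite('pics/f.png',np.hstack(out))
E
```

```text
t 23.65 p [0.4763 0.0703 0.3004] q [ 0.61 -0.27 -1.11  1.93  0.41  1.2  -0.11] z [ 0.397 -0.441 -0.805] y [0.84  0.527 0.126] F [ 0.2 -0.2 -1.3] w 0.0196 g 24.9
288 190
282 155
```

View pics/f.png

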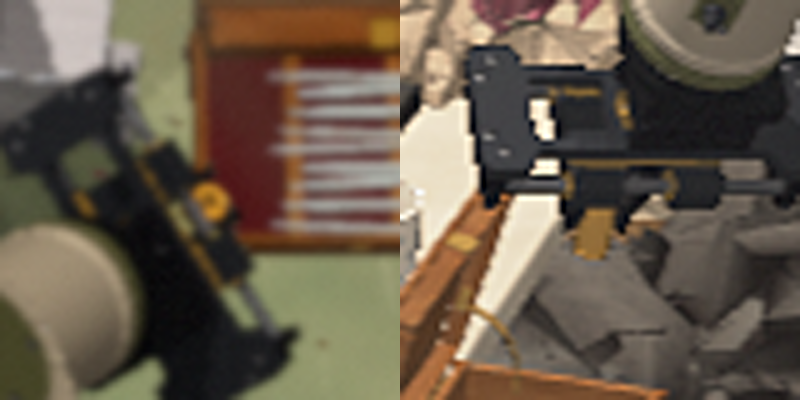

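Call:
{"fn": "step_arm", "kwargs": {
  "delta_pos": [
    [0,0.9,0],
    [0,0.9,0],
    [0,0.9,0],
    [0,0.9,0],
    [0,0.9,0],
    [0,0.9,0],
    [0,0.9,0],
    [0,0.9,0],
    [0,0,0]
  ],
  "turn": [0.8,0.8,0.8,0.8,0.8,0.8,0.8,0.2,0]
}}

```text
time: 24.65
ee_pos: [0.4753, 0.2511, 0.2996]
eef_rot: [0.167, 0.935, 0.012, 0.312]
ft_force: [-0.4, -0.0, -0.7]
width: 0.0195
grip_force: 24.9
```

```bash
python3 - <<'E'
from h import *
s,M=st()
c=snap('top');d=snap('side')
def px(c,p):
    q=c['view']@np.append(p,1);K=c['mtx'];return np.array([K[0,0]*q[0]/-q[2]+K[0,2],K[1,1]*-q[1]/-q[2]+K[1,2]])
g=s['ee_pos']-.019*M[:,2]
for C,nm in((c,'T'),(d,'S')):
    hsv=cv2.cvtColor(C['image'],cv2.COLOR_RGB2HSV);W=pts(C)
    k=cv2.inRange(hsv,(12,130,90),(30,255,255))>0
    k&=np.linalg.norm(W-(g+[0,0,-.012]),axis=-1)<.04
    q=W[k];print(nm,k.sum(),px(C,g),np.argwhere(k).mean(0)[::-1],q.mean(0).round(4),q.min(0).round(4),q.max(0).round(4))
print('g',g)
# sorter hood again from both views
for C in (c,d):
    W=pts(C);k=(W[...,2]>.32)&(W[...,2]<.345)&(W[...,0]>.58)&(W[...,0]<.7)&(W[...,1]>.15)&(W[...,1]<.33)
    print(cv2.boxPoints(cv2.minAreaRect((W[k][:,:2]*1000).astype(np.float32))).round(1).tolist())
E
```

```text
t 24.65 p [0.4753 0.2511 0.2996] q [ 0.29 -0.3  -1.    1.97  0.28  0.93  0.36] z [ 0.587 -0.082 -0.805] y [0.304 0.944 0.126] F [-0.4 -0.  -0.7] w 0.0195 g 24.9
T 36 [227.08495297 192.73736542] [227.58333333 190.97222222] [0.4682 0.2509 0.321 ] [0.4591 0.241  0.3092] [0.4772 0.2608 0.3321]
S 38 [265.54530876 184.37727444] [263.89473684 194.57894737] [0.4656 0.2624 0.2907] [0.4553 0.2541 0.2824] [0.4888 0.2679 0.3086]
g [0.46418956 0.25267491 0.31484988]
[[592.9000244140625, 184.8000030517578], [647.0, 177.89999389648438], [661.7000122070312, 292.6000061035156], [607.5999755859375, 299.5]]
[[591.7000122070312, 186.39999389648438], [647.2000122070312, 179.10000610351562], [662.7000122070312, 298.20001220703125], [607.2000122070312, 305.5]]
```

```bash
python3 - <<'E'
from h import *
from scipy.spatial.transform import Rotation as R
s,M=st()
O=np.array([.6155,.242,0]);Y=-.13
S=R.from_euler('z',Y).as_matrix()
for tr in (0,.06,.12,.18):
    A=R.from_euler('z',tr).as_matrix()@M
    n=A[:,0]*np.sign(A[2,0]); z=A[:,2]
    off=R.from_euler('z',tr).as_matrix()@np.array([.002,-.001,0])
    bush=O+S@[-.011,0,.231]
    tcp=np.array([*(bush-off)[:2],.231-.0034])+[.019*z[0],.019*z[1],0]
    g=tcp-.019*z
    cl=[]
    for y in(-.058,0,.058):
        e=O+S@[-.016,y,.323]; cl.append(round(1000*((e-g)@n-.0375),1))
    print(tr,tcp.round(4),'pre',(tcp-.08*z).round(4),cl,'z',z.round(3),'y',A[:,1].round(3))
E
```

```text
t 24.75 p [0.4759 0.2485 0.2993] q [ 0.3  -0.3  -1.    1.97  0.28  0.93  0.36] z [ 0.586 -0.085 -0.806] y [0.308 0.943 0.125] F [-0.1 -0.6 -2. ] w 0.0195 g 24.9
0 [0.6137 0.2428 0.2276] pre [0.5668 0.2496 0.292 ] [np.float64(19.6), np.float64(6.8), np.float64(-6.1)] z [ 0.586 -0.085 -0.806] y [0.308 0.943 0.125]
0.06 [0.6138 0.2434 0.2276] pre [0.5665 0.2473 0.292 ] [np.float64(16.8), np.float64(6.7), np.float64(-3.4)] z [ 0.59  -0.049 -0.806] y [0.251 0.96  0.125]
0.12 [0.6137 0.2439 0.2276] pre [0.5664 0.245  0.292 ] [np.float64(14.0), np.float64(6.7), np.float64(-0.6)] z [ 0.592 -0.014 -0.806] y [0.193 0.973 0.125]
0.18 [0.6137 0.2445 0.2276] pre [0.5663 0.2427 0.292 ] [np.float64(11.1), np.float64(6.6), np.float64(2.1)] z [ 0.592  0.022 -0.806] y [0.134 0.983 0.125]
```

Call:
{"fn": "step_arm", "kwargs": {
  "delta_pos": [
    [0.6,-0.1,0],
    [0.6,-0.1,0],
    [0.6,-0.1,-0.1],
    [0.6,-0.1,-0.1],
    [0.6,0,-0.1],
    [0.6,0,0],
    [0,0,0]
  ],
  "turn": [0.8,0.8,0.6,0,0,0,0]
}}

```text
time: 25.45
ee_pos: [0.5673, 0.237, 0.2914]
eef_rot: [0.045, 0.949, 0.052, 0.307]
ft_force: [-0.8, -0.4, -1.7]
width: 0.0192
grip_force: 24.9
```

```bash
cat > m.py <<'E'
from h import *
from scipy.spatial.transform import Rotation as R
import sys
O=np.array([.6155,.242,0]);S=R.from_euler('z',-.13).as_matrix()
def plan(off,dz,bz=.231,bx=-.011):
    s,M=st(); n=M[:,0]*np.sign(M[2,0]); z=M[:,2]
    bush=O+S@[bx,0,bz]
    tcp=np.array([*(bush-off)[:2],bz-dz])+[.019*z[0],.019*z[1],0]
    g=tcp-.019*z
    print('clear',[round(1000*((O+S@[-.016,y,.323]-g)@n-.0375),1) for y in(-.058,0,.058)])
    d=tcp-s['ee_pos']; print('to go mm',(d*1000).round(1),'units',(d/.025).round(2),'along axis',round(d@z*1000,1),'side',((d-(d@z)*z)*1000).round(1))
E
python3 - <<'E'
from m import *
plan([.002,0,0],.0034)
E
```

```text
t 25.45 p [0.5673 0.237  0.2914] q [ 0.22 -0.12 -0.79  1.93  0.27  0.74  0.74] z [ 0.587  0.07  -0.806] y [0.054 0.991 0.126] F [-0.8 -0.4 -1.7] w 0.0192 g 24.9
clear [np.float64(7.0), np.float64(6.3), np.float64(5.6)]
to go mm [ 46.5   7.7 -63.8] units [ 1.86  0.31 -2.55] along axis 79.3 side [-0.1  2.2  0.1]
```

Call:
{"fn": "step_arm", "kwargs": {
  "delta_pos": [
    [0.23,0.04,-0.32],
    [0.23,0.04,-0.32],
    [0.23,0.04,-0.32],
    [0.23,0.04,-0.32],
    [0,0,0]
  ],
  "turn": [0,0,0,0,0]
}}

```text
time: 25.95
ee_pos: [0.5886, 0.242, 0.2587]
eef_rot: [0.044, 0.949, 0.051, 0.307]
ft_force: [-1.1, -0.2, -0.9]
width: 0.0195
grip_force: 24.9
```

Call:
{"fn": "step_arm", "kwargs": {
  "delta_pos": [
    [0.23,0.04,-0.32],
    [0.23,0.04,-0.32],
    [0,0,0]
  ],
  "turn": [0,0,0]
}}

```text
time: 26.25
ee_pos: [0.6003, 0.2444, 0.2435]
eef_rot: [0.044, 0.949, 0.052, 0.307]
ft_force: [-0.4, 0.2, -1.0]
width: 0.0195
grip_force: 24.9
```

Call:
{"fn": "step_arm", "kwargs": {
  "delta_pos": [
    [0.23,0.04,-0.32],
    [0.23,0.04,-0.3],
    [0,0,0]
  ],
  "turn": [0,0,0]
}}

```text
time: 26.55
ee_pos: [0.6118, 0.2466, 0.2283]
eef_rot: [0.044, 0.949, 0.052, 0.307]
ft_force: [-0.3, 0.3, -1.4]
width: 0.0196
grip_force: 24.9
```

```bash
python3 - <<'E'
from m import *
plan([.002,0,0],.0034)
E
```

```text
t 26.55 p [0.6118 0.2466 0.2283] q [ 0.21  0.08 -0.83  1.92  0.56  0.66  0.52] z [ 0.587  0.072 -0.806] y [0.052 0.991 0.125] F [-0.3  0.3 -1.4] w 0.0196 g 24.9
clear [np.float64(6.9), np.float64(6.4), np.float64(5.8)]
to go mm [ 1.9 -1.8 -0.7] units [ 0.08 -0.07 -0.03] along axis 1.6 side [ 1.  -2.   0.6]
```

Call:
{"fn": "step_arm", "kwargs": {
  "delta_pos": [
    [0,0,0],
    [0,0,0],
    [0,0,0],
    [0,0,0],
    [0,0,0],
    [0,0,0]
  ],
  "turn": [0,0,0,0,0,0],
  "grip": 0.66
}}

```text
time: 27.15
ee_pos: [0.6122, 0.2473, 0.2289]
eef_rot: [0.044, 0.949, 0.052, 0.308]
ft_force: [-0.2, 0.1, 0.8]
width: 0.0298
grip_force: 0.0
```

Call:
{"fn": "step_arm", "kwargs": {
  "delta_pos": [
    [-0.45,-0.08,0.64],
    [-0.45,-0.08,0.64],
    [-0.45,-0.08,0.64],
    [-0.45,-0.08,0.64],
    [-0.9,0,0],
    [-0.9,0,0],
    [-0.9,0,0]
  ],
  "turn": [0,0,0,0,0,0,0]
}}

```text
time: 27.85
ee_pos: [0.4989, 0.2393, 0.2929]
eef_rot: [0.044, 0.949, 0.052, 0.308]
ft_force: [0.1, 0.9, -0.4]
width: 0.0291
grip_force: 0.0
```

```bash
python3 - <<'E'
from h import *
s,M=st()
c=snap('top');d=snap('side')
cv2.imwrite('pics/g.png',np.hstack([cv2.resize(c['image'][120:200,190:270,::-1],(400,400),interpolation=cv2.INTER_CUBIC),cv2.resize(d['image'][150:320,150:320,::-1],(400,400))]))
E
```

```text
t 27.85 p [0.4989 0.2393 0.2929] q [ 0.19 -0.31 -0.77  2.04  0.1   0.76  0.81] z [ 0.589  0.072 -0.805] y [0.051 0.991 0.126] F [ 0.1  0.9 -0.4] w 0.0291 g 0.0
```

View pics/g.png

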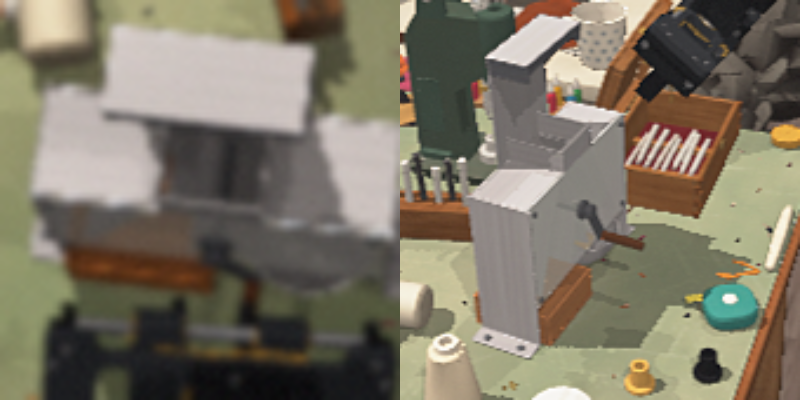

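Call:
{"fn": "step_arm", "kwargs": {
  "delta_pos": [
    [0,-0.9,0],
    [0,-0.8,-0.5],
    [0,0,-1],
    [0,0,-1],
    [0,0,-1],
    [0,0,-1],
    [0,0,-1],
    [0,0,-1],
    [0,0,-1],
    [0.3,0,-1],
    [0.4,0,-0.8],
    [0.3,0,0]
  ],
  "turn": [0,0,0,0,0,0,0,0,0,0,0,0],
  "grip": 1
}}

```text
time: 29.15
ee_pos: [0.5187, 0.1936, 0.0702]
eef_rot: [0.044, 0.951, 0.048, 0.303]
ft_force: [-0.4, 1.3, 0.2]
width: 0.0004
grip_force: 0.0
```

Call:
{"fn": "step_arm", "kwargs": {
  "delta_pos": [
    [0,0.5,0],
    [0,0.5,0],
    [0,0.5,0],
    [0,0.3,0],
    [0,0,0]
  ],
  "turn": [0,0,0,0,0]
}}

```text
time: 29.65
ee_pos: [0.5189, 0.2403, 0.0728]
eef_rot: [0.043, 0.95, 0.049, 0.304]
ft_force: [-0.4, 0.6, 1.5]
width: 0.0005
grip_force: 0.5
```

Call:
{"fn": "step_arm", "kwargs": {
  "delta_pos": [
    [0,-0.9,0],
    [0,-1,0],
    [0.2,0,-0.3],
    [0.2,0,-0.3],
    [0,0,0]
  ],
  "turn": [0,0,0,0,0]
}}

```text
time: 30.15
ee_pos: [0.5291, 0.1906, 0.0569]
eef_rot: [0.044, 0.95, 0.048, 0.304]
ft_force: [-0.6, -0.8, -0.8]
width: 0.0001
grip_force: 0.0
```

```bash
python3 - <<'E'
from h import *
s,M=st()
d=camera('side');hsv=cv2.cvtColor(d['image'],cv2.COLOR_RGB2HSV);W=pts(d)
k=(cv2.inRange(hsv,(0,60,30),(15,255,170))>0)&(W[...,2]>.05)&(W[...,2]<.085)&(W[...,0]>.49)&(W[...,0]<.57)&(W[...,1]>.18)&(W[...,1]<.32)
q=W[k];print(k.sum(),q.mean(0),q.min(0),q.max(0))
E
```

```text
t 30.15 p [0.5291 0.1906 0.0569] q [ 0.47  0.21 -1.09  2.29  1.26  0.47 -0.17] z [ 0.582  0.064 -0.811] y [0.055 0.992 0.118] F [-0.6 -0.8 -0.8] w 0.0001 g 0.0
70 [0.53787417 0.25130754 0.06863801] [0.51192493 0.24274453 0.06173086] [0.56564787 0.25936843 0.07453941]
```

Call:
{"fn": "step_arm", "kwargs": {
  "delta_pos": [
    [0,1,0],
    [0,0.8,0],
    [0,0.4,0],
    [0,0.3,0],
    [0,0,0]
  ],
  "turn": [0,0,0,0,0]
}}

```text
time: 30.7
ee_pos: [0.5286, 0.2547, 0.0574]
eef_rot: [0.043, 0.95, 0.048, 0.304]
ft_force: [0.0, -0.5, -0.3]
width: 0.0004
grip_force: 0.0
```

Call:
{"fn": "step_arm", "kwargs": {
  "delta_pos": [
    [0,0.15,0],
    [0,0.15,0],
    [0,0,0]
  ],
  "turn": [0,0,0]
}}

```text
time: 31.0
ee_pos: [0.529, 0.2613, 0.0573]
eef_rot: [0.044, 0.95, 0.048, 0.305]
ft_force: [0.5, -1.3, 0.1]
width: 0.0005
grip_force: 0.5
```

Call:
{"fn": "step_arm", "kwargs": {
  "delta_pos": [
    [0,0.15,0],
    [0,0.15,0],
    [0,0,0]
  ],
  "turn": [0,0,0]
}}

```text
time: 31.3
ee_pos: [0.5293, 0.2637, 0.0559]
eef_rot: [0.047, 0.95, 0.044, 0.304]
ft_force: [-3.6, -16.4, 5.0]
width: 0.0006
grip_force: 7.8
```

Call:
{"fn": "step_arm", "kwargs": {
  "delta_pos": [
    [0,0.15,0],
    [0,0,0]
  ],
  "turn": [0,0]
}}

```text
time: 31.5
ee_pos: [0.5295, 0.2642, 0.0551]
eef_rot: [0.048, 0.95, 0.041, 0.304]
ft_force: [-6.9, -24.8, 8.2]
width: 0.0003
grip_force: 12.3
```

```bash
python3 - <<'E'
from h import *
s,M=st()
d=camera('side');hsv=cv2.cvtColor(d['image'],cv2.COLOR_RGB2HSV);W=pts(d)
k=(cv2.inRange(hsv,(0,60,30),(15,255,170))>0)&(W[...,2]>.05)&(W[...,2]<.085)&(W[...,0]>.49)&(W[...,0]<.57)&(W[...,1]>.18)&(W[...,1]<.32)
q=W[k];print(k.sum(),q.mean(0),q.min(0),q.max(0))
E
```

```text
t 31.5 p [0.5295 0.2642 0.0551] q [ 0.25  0.36 -1.09  2.19  1.34  0.69 -0.32] z [ 0.582  0.048 -0.811] y [0.067 0.992 0.107] F [ -6.9 -24.8   8.2] w 0.0003 g 12.3
54 [0.54769623 0.2781362  0.07389776] [0.52208787 0.2663225  0.06711727] [0.56848023 0.28552958 0.0794568 ]
```

Call:
{"fn": "step_arm", "kwargs": {
  "delta_pos": [
    [0,-0.5,0],
    [-0.8,0,0.3],
    [-0.8,0,0.5],
    [-0.8,0,1],
    [0,0.5,1],
    [0,0.8,1],
    [0,0.8,1]
  ],
  "turn": [0,0,0,0,0,0,0],
  "grip": 0.58
}}

```text
time: 32.25
ee_pos: [0.4722, 0.3128, 0.175]
eef_rot: [0.044, 0.95, 0.048, 0.305]
ft_force: [0.9, -0.1, -0.6]
width: 0.0362
grip_force: 0.0
```

```bash
python3 - <<'E'
from h import *
s,M=st()
c=dict(np.load('top.npz'));
import os
d=camera('side')
for nm,C in(('S',d),('T',camera('top'))):
    W=pts(C);hsv=cv2.cvtColor(C['image'],cv2.COLOR_RGB2HSV)
    reg=(W[...,0]>.38)&(W[...,0]<.62)&(W[...,1]>.25)&(W[...,1]<.6)&(W[...,2]>.006)&(W[...,2]<.11)
    for n,lo,hi in(('brass',(12,130,90),(30,255,255)),('green',(45,130,50),(85,255,255)),('black',(0,0,0),(179,255,45)),('white',(0,0,190),(179,50,255))):
        m=((cv2.inRange(hsv,lo,hi)>0)&reg).astype(np.uint8)
        N,l,stt,ce=cv2.connectedComponentsWithStats(m)
        for i in range(1,N):
            if stt[i,4]>10:
                q=W[l==i];print(nm,n,stt[i,4],ce[i].round(1),q.min(0).round(3),q.max(0).round(3),'top',q[q[:,2]>q[:,2].max()-.006].mean(0).round(4))
E
```

```text
t 32.25 p [0.4722 0.3128 0.175 ] q [ 0.46 -0.07 -1.33  2.12  0.6   0.66  0.18] z [ 0.583  0.064 -0.81 ] y [0.054 0.992 0.117] F [ 0.9 -0.1 -0.6] w 0.0362 g 0.0
S brass 296 [220.1 278.3] [0.568 0.25  0.006] [0.613 0.358 0.046] top [0.5774 0.3065 0.0428]
S brass 108 [251.  309.6] [0.447 0.372 0.006] [0.479 0.405 0.034] top [0.4634 0.386  0.0313]
S green 86 [286.6 282.5] [0.382 0.25  0.009] [0.422 0.276 0.027] top [0.3997 0.2612 0.0234]
S green 124 [270.5 331.5] [0.38  0.43  0.006] [0.409 0.46  0.033] top [0.3939 0.4433 0.03  ]
S green 136 [251.2 353.7] [0.403 0.508 0.006] [0.433 0.539 0.034] top [0.4176 0.5231 0.0308]
S black 102 [280.3 305. ] [0.381 0.334 0.006] [0.41  0.363 0.034] top [0.3953 0.3473 0.0303]
S white 462 [217.3 324.3] [0.487 0.438 0.027] [0.557 0.508 0.036] top [0.5203 0.4747 0.0322]
S white 110 [193.2 359.7] [0.529 0.548 0.011] [0.553 0.6   0.021] top [0.5391 0.582  0.0168]
T brass 23 [212.7 173.6] [0.573 0.291 0.006] [0.59  0.343 0.049] top [0.5771 0.3199 0.0455]
T green 44 [154.8 221.1] [0.405 0.509 0.006] [0.427 0.535 0.038] top [0.4168 0.5191 0.0342]
T green 48 [178.1 228. ] [0.383 0.427 0.006] [0.404 0.455 0.035] top [0.396  0.4382 0.0311]
T white 294 [168.7 190.8] [0.488 0.439 0.02 ] [0.554 0.505 0.038] top [0.5203 0.4692 0.0342]
T white 47 [139.1 186.6] [0.526 0.552 0.008] [0.549 0.6   0.023] top [0.5385 0.5725 0.0194]
```

Call:
{"fn": "step_arm", "kwargs": {
  "delta_pos": [
    [0,0.8,0],
    [0,0.8,-0.5],
    [-0.1,0.7,-1],
    [-0.1,0.6,-1],
    [0,0,-1],
    [0,0,-1],
    [0,0,0]
  ],
  "turn": [0,0,0,0,0,0,0]
}}

```text
time: 33.05
ee_pos: [0.4653, 0.3834, 0.057]
eef_rot: [0.043, 0.951, 0.047, 0.302]
ft_force: [-0.2, 0.4, 0.7]
width: 0.0364
grip_force: 0.0
```

```bash
python3 - <<'E'
from h import *
s,M=st()
d=np.array([.463,.386,.0165+.009*.81])+.009*M[:,2]-s['ee_pos'];print(d/.025)
E
```

```text
t 33.05 p [0.4653 0.3834 0.057 ] q [-0.04  0.48 -1.12  2.09  1.34  0.94 -0.49] z [ 0.578  0.063 -0.814] y [0.054 0.992 0.115] F [-0.2  0.4  0.7] w 0.0364 g 0.0
[ 0.11661356  0.12573693 -1.62251316]
```

Call:
{"fn": "step_arm", "kwargs": {
  "delta_pos": [
    [0.1,0.1,-0.5],
    [0,0,-0.5],
    [0,0,-0.4],
    [0,0,-0.2],
    [0,0,0]
  ],
  "turn": [0,0,0,0,0]
}}

```text
time: 33.55
ee_pos: [0.4698, 0.387, 0.021]
eef_rot: [0.044, 0.951, 0.048, 0.304]
ft_force: [-0.1, 0.1, 0.3]
width: 0.0366
grip_force: 0.0
```

Call:
{"fn": "step_arm", "kwargs": {
  "delta_pos": [
    [0,0,0],
    [0,0,0],
    [0,0,0],
    [0,0,0]
  ],
  "turn": [0,0,0,0],
  "grip": 1,
  "newtons": 25
}}

```text
time: 33.95
ee_pos: [0.4703, 0.3872, 0.0218]
eef_rot: [0.044, 0.95, 0.048, 0.304]
ft_force: [-1.0, -1.4, 2.4]
width: 0.0195
grip_force: 24.7
```

```bash
python3 - <<'E'
from h import *
s,M=st()
E
```

```text
t 33.95 p [0.4703 0.3872 0.0218] q [-0.11  0.56 -1.05  2.1   1.46  0.94 -0.59] z [ 0.583  0.064 -0.81 ] y [0.055 0.991 0.118] F [-1.  -1.4  2.4] w 0.0195 g 24.7
```

Call:
{"fn": "step_arm", "kwargs": {
  "delta_pos": [
    [0,0,0.4],
    [0,0,0.8],
    [0,0,1],
    [0,0,1],
    [0,0,1],
    [0,0,1],
    [0,0,1],
    [0,-0.3,1],
    [0,-0.5,1],
    [0,-0.8,1],
    [0,-0.8,1],
    [0,-0.6,1]
  ],
  "turn": [0,0,0,0,0,0,0,0,0,0,0,0]
}}

```text
time: 35.15
ee_pos: [0.4676, 0.3183, 0.2857]
eef_rot: [0.043, 0.952, 0.041, 0.3]
ft_force: [0.3, -0.4, -1.3]
width: 0.0198
grip_force: 24.5
```

Call:
{"fn": "step_arm", "kwargs": {
  "delta_pos": [
    [0,-0.8,0],
    [0,-0.8,0],
    [0,-0.6,0],
    [0,0,0]
  ],
  "turn": [0,0,0,0]
}}

```text
time: 35.55
ee_pos: [0.4678, 0.2626, 0.2838]
eef_rot: [0.044, 0.952, 0.041, 0.299]
ft_force: [0.6, 0.6, -0.9]
width: 0.0196
grip_force: 24.5
```

```bash
python3 - <<'E'
from m import *
s=read_state()
c=camera('top');d=camera('side')
q0=np.array(s['ee_pos'])+[-.007,-.001,-.007]
for C,nm in((c,'T'),(d,'S')):
    hsv=cv2.cvtColor(C['image'],cv2.COLOR_RGB2HSV);W=pts(C)
    k=cv2.inRange(hsv,(12,130,90),(30,255,255))>0
    k&=np.linalg.norm(W-q0,axis=-1)<.035
    q=W[k];print(nm,k.sum(),((q.mean(0)-q0)*1000).round(1),((q.min(0)-q0)*1000).round(1),((q.max(0)-q0)*1000).round(1))
plan([.004,0,0],-.007,.230,-.012)
cv2.imwrite('pics/h.png',cv2.resize(np.hstack([c['image'][130:240,180:290,::-1],d['image'][100:210,200:310,::-1]]),(800,400),interpolation=cv2.INTER_CUBIC))
E
```

```text
T 38 [3.5 0.8 7.1] [-13.3 -10.4 -12.5] [16.5  9.9 30.4]
S 82 [-3.3 11.7 -4.5] [-15.9  -3.9 -13.4] [15.6 22.5 12. ]
t 35.65 p [0.4678 0.2648 0.284 ] q [ 0.26 -0.35 -0.9   2.04  0.08  0.8   0.76] z [ 0.573  0.053 -0.818] y [0.058 0.993 0.105] F [ 0.8 -0.3 -0.2] w 0.0196 g 24.5
clear [np.float64(2.3), np.float64(2.3), np.float64(2.3)]
to go mm [142.7 -20.3 -47. ] units [ 5.71 -0.81 -1.88] along axis 119.1 side [ 74.5 -26.6  50.4]
```

View pics/h.png

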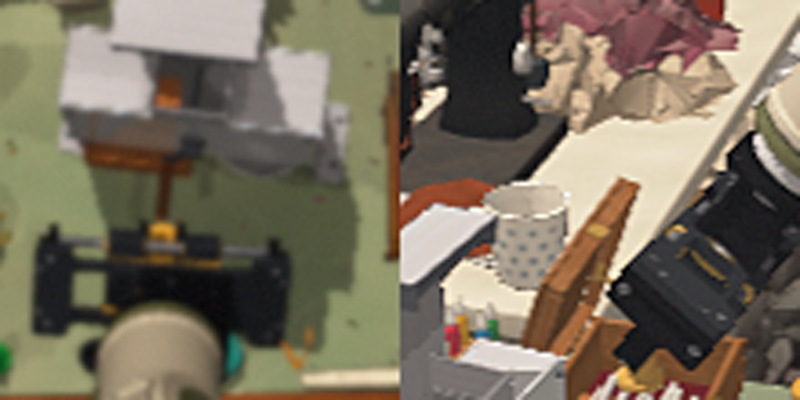

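Call:
{"fn": "step_arm", "kwargs": {
  "delta_pos": [
    [0.1,0,1],
    [0.1,0,1],
    [0.1,0,1],
    [0.1,0,1],
    [0.1,0,1],
    [0.2,0,1],
    [0.2,0,1],
    [0.2,0,1],
    [0.2,0,1],
    [0.2,0,1],
    [0.2,0,1],
    [0.2,0,1]
  ],
  "turn": [0,0,0,0,0,0,0,0,0,0,0,0]
}}

```text
time: 36.85
ee_pos: [0.5155, 0.2652, 0.585]
eef_rot: [0.043, 0.953, 0.042, 0.298]
ft_force: [0.5, 0.1, 0.3]
width: 0.0194
grip_force: 24.5
```

Call:
{"fn": "step_arm", "kwargs": {
  "delta_pos": [
    [0,0,1],
    [0,0,1],
    [0,0,1],
    [0,0,1],
    [0,0,1],
    [0,0,1],
    [0,0,1],
    [0,0,1],
    [0,0,1],
    [0,0,1]
  ],
  "turn": [0,0,0,0,0,0,0,0,0,0]
}}

```text
time: 37.85
ee_pos: [0.526, 0.2606, 0.7906]
eef_rot: [0.047, 0.956, 0.044, 0.286]
ft_force: [0.7, 0.1, -1.2]
width: 0.0192
grip_force: 24.5
```

```bash
python3 -c "
from h import *
st()"
```

```text
t 37.85 p [0.526  0.2606 0.7906] q [-0.46  0.29 -0.66  0.36  0.74  2.03  0.91] z [ 0.551  0.058 -0.833] y [0.064 0.992 0.111] F [ 0.7  0.1 -1.2] w 0.0192 g 24.5
```

Call:
{"fn": "step_arm", "kwargs": {
  "delta_pos": [
    [0,0,1],
    [0,0,1],
    [0,0,1],
    [0,0,1],
    [0,0,1]
  ],
  "turn": [0,0,0,0,0]
}}

```text
time: 38.35
ee_pos: [0.5615, 0.2334, 0.7775]
eef_rot: [0.073, 0.964, 0.057, 0.251]
ft_force: [1.5, -0.4, -0.6]
width: 0.0197
grip_force: 24.5
```

```bash
python3 -c "
from h import *
st()"
```

```text
t 38.35 p [0.5615 0.2334 0.7775] q [-0.67  0.38  0.32  0.22  0.01  2.05  1.02] z [ 0.492  0.074 -0.868] y [0.112 0.983 0.147] F [ 1.5 -0.4 -0.6] w 0.0197 g 24.5
```

Call:
{"fn": "step_arm", "kwargs": {
  "delta_pos": [
    [-0.6,-1,-0.6],
    [-0.6,-1,-0.6],
    [-0.6,-1,-0.6],
    [-0.6,-1,-0.6],
    [-0.6,-1,-0.3],
    [-0.6,-1,0],
    [-0.6,-1,0],
    [0,0,0]
  ],
  "turn": [0.6,0.6,0.6,0.6,0.6,0.6,0.6,0]
}}

```text
time: 39.15
ee_pos: [0.4619, 0.0656, 0.7235]
eef_rot: [-0.151, 0.954, 0.114, 0.234]
ft_force: [-1.3, -0.1, -0.8]
width: 0.0193
grip_force: 24.5
```

```bash
python3 -c "
from h import *
st()"
```

```text
t 39.15 p [0.4619 0.0656 0.7235] q [-0.66 -0.17  0.45  0.99 -0.13  1.82  1.63] z [ 0.412  0.287 -0.864] y [-0.342  0.928  0.146] F [-1.3 -0.1 -0.8] w 0.0193 g 24.5
```

Call:
{"fn": "step_arm", "kwargs": {
  "delta_pos": [
    [0,0,1],
    [0,0,1],
    [0,0,1],
    [0,0,1],
    [0,0,1],
    [0,0,1],
    [0,0,1]
  ],
  "turn": [0,0,0,0,0,0,0]
}}

```text
time: 39.85
ee_pos: [0.4626, 0.0793, 0.8186]
eef_rot: [-0.152, 0.95, 0.112, 0.25]
ft_force: [0.6, 0.5, -1.1]
width: 0.0193
grip_force: 24.5
```

```bash
python3 -c "
from h import *
st()"
```

```text
t 39.85 p [0.4626 0.0793 0.8186] q [ 0.02  0.1  -0.13  0.47 -0.26  2.06  1.6 ] z [ 0.44   0.288 -0.85 ] y [-0.344  0.929  0.137] F [ 0.6  0.5 -1.1] w 0.0193 g 24.5
```

Call:
{"fn": "step_arm", "kwargs": {
  "delta_pos": [
    [0,0,1],
    [0,0,1],
    [0,0,1],
    [0,0,1],
    [0,0,1]
  ],
  "turn": [0,0,0,0,0]
}}

```text
time: 40.35
ee_pos: [0.4539, 0.0884, 0.8616]
eef_rot: [-0.146, 0.937, 0.118, 0.296]
ft_force: [-0.1, -0.5, -1.5]
width: 0.0194
grip_force: 24.5
```

```bash
python3 -c "
from h import *
st()"
```

```text
t 40.35 p [0.4539 0.0884 0.8616] q [-0.06  0.11 -0.05  0.35 -0.28  2.06  1.56] z [ 0.519  0.308 -0.797] y [-0.344  0.929  0.135] F [-0.1 -0.5 -1.5] w 0.0194 g 24.5
```

Call:
{"fn": "step_arm", "kwargs": {
  "delta_pos": [
    [0,0,1],
    [0,0,1],
    [0,0,1],
    [0,0,1]
  ],
  "turn": [0,0,0,0]
}}

```text
time: 40.75
ee_pos: [0.446, 0.0947, 0.8931]
eef_rot: [-0.142, 0.925, 0.125, 0.33]
ft_force: [0.1, 0.2, -0.4]
width: 0.0195
grip_force: 24.5
```

```bash
python3 -c "
from h import *
st()"
```

```text
t 40.75 p [0.446  0.0947 0.8931] q [-0.17  0.12  0.11  0.26 -0.35  2.06  1.54] z [ 0.575  0.324 -0.751] y [-0.346  0.928  0.136] F [ 0.1  0.2 -0.4] w 0.0195 g 24.5
```

Call:
{"fn": "step_arm", "kwargs": {
  "delta_pos": [
    [0.2,0.5,-1],
    [0.2,0.5,-1],
    [0.2,0.5,-1],
    [0.2,0.5,-1],
    [0.2,0.5,-1],
    [0.2,0.5,-1],
    [0.2,0.5,-1],
    [0.2,0.5,-1],
    [0.2,0.5,-1],
    [0.2,0.5,-1],
    [0.2,0.5,-1],
    [0,0.3,-1]
  ],
  "turn": [-0.3,-0.3,-0.3,-0.3,-0.3,-0.3,-0.3,-0.3,-0.3,-0.3,-0.3,-0.2]
}}

```text
time: 41.95
ee_pos: [0.5002, 0.2381, 0.5992]
eef_rot: [0.051, 0.935, 0.056, 0.348]
ft_force: [0.7, 0.3, 0.0]
width: 0.0193
grip_force: 24.5
```

Call:
{"fn": "step_arm", "kwargs": {
  "delta_pos": [
    [0,0,-1],
    [0,0,-1],
    [0,0,-1],
    [0,0,-1],
    [0,0,-1],
    [0,0,-1],
    [0,0,-1],
    [0,0,-1],
    [0,0,-1]
  ],
  "turn": [0,0,0,0,0,0,0,0,0]
}}

```text
time: 42.85
ee_pos: [0.4999, 0.2371, 0.3749]
eef_rot: [0.051, 0.934, 0.057, 0.348]
ft_force: [0.5, 0.2, -0.3]
width: 0.0192
grip_force: 24.5
```

```bash
python3 - <<'E'
from m import *
s=read_state()
c=camera('top');d=camera('side')
from scipy.spatial.transform import Rotation as R
M=R.from_quat(s['eef_rot']).as_matrix()
g=s['ee_pos']-.012*M[:,2]
for C,nm in((c,'T'),(d,'S')):
    hsv=cv2.cvtColor(C['image'],cv2.COLOR_RGB2HSV);W=pts(C)
    k=cv2.inRange(hsv,(12,130,90),(30,255,255))>0
    k&=np.linalg.norm(W-g,axis=-1)<.035
    q=W[k]-s['ee_pos'];print(nm,k.sum(),(q.mean(0)*1000).round(1),(q.min(0)*1000).round(1),(q.max(0)*1000).round(1))
plan([.006,0,0],-.006,.230,-.012)
E
```

```text
T 58 [-3.6 -0.1 -1.2] [-21.5 -10.1 -19. ] [ 9.9  8.3 21.9]
S 70 [ -8.9   7.9 -16.4] [-21.4  -8.8 -23.4] [ 9.1 18.9 -1.5]
t 42.95 p [0.4991 0.2361 0.372 ] q [-0.32 -0.33 -0.37  1.98  0.34  0.89  0.62] z [ 0.652  0.068 -0.755] y [0.056 0.989 0.138] F [-0.5 -0.1  0.1] w 0.0196 g 24.5
clear [np.float64(12.5), np.float64(10.6), np.float64(8.6)]
to go mm [ 110.9    8.7 -136. ] units [ 4.44  0.35 -5.44] along axis 175.6 side [-3.7 -3.2 -3.4]
```

Call:
{"fn": "step_arm", "kwargs": {
  "delta_pos": [
    [0.5,0.03,-0.59],
    [0.5,0.03,-0.59],
    [0.5,0.03,-0.59],
    [0.5,0.03,-0.59],
    [0.5,0.03,-0.59],
    [0.5,0.03,-0.59],
    [0,0,0]
  ],
  "turn": [0,0,0,0,0,0,0]
}}

```text
time: 43.65
ee_pos: [0.5759, 0.2406, 0.2861]
eef_rot: [0.051, 0.935, 0.055, 0.347]
ft_force: [-0.2, -0.4, -0.7]
width: 0.0197
grip_force: 24.5
```

```bash
python3 - <<'E'
from m import *
plan([.006,0,0],-.006,.231,-.007)
E
```

```text
t 43.65 p [0.5759 0.2406 0.2861] q [-0.26 -0.12 -0.38  2.    0.5   0.68  0.51] z [ 0.655  0.068 -0.753] y [0.057 0.989 0.139] F [-0.2 -0.4 -0.7] w 0.0197 g 24.5
clear [np.float64(8.3), np.float64(6.2), np.float64(4.2)]
to go mm [ 39.1   3.6 -49.1] units [ 1.56  0.15 -1.96] along axis 62.8 side [-2.  -0.6 -1.8]
```

Call:
{"fn": "step_arm", "kwargs": {
  "delta_pos": [
    [0.26,0.02,-0.33],
    [0.26,0.02,-0.33],
    [0.26,0.02,-0.33],
    [0,0,0]
  ],
  "turn": [0,0,0,0]
}}

```text
time: 44.05
ee_pos: [0.5948, 0.2417, 0.261]
eef_rot: [0.051, 0.935, 0.055, 0.347]
ft_force: [0.2, 0.7, -0.6]
width: 0.0195
grip_force: 24.5
```

Call:
{"fn": "step_arm", "kwargs": {
  "delta_pos": [
    [0.26,0.02,-0.33],
    [0.26,0.02,-0.33],
    [0.26,0.02,-0.33],
    [0,0,0]
  ],
  "turn": [0,0,0,0]
}}

```text
time: 44.45
ee_pos: [0.6143, 0.243, 0.2357]
eef_rot: [0.051, 0.935, 0.055, 0.347]
ft_force: [-0.3, -0.7, -1.0]
width: 0.0196
grip_force: 24.5
```

```bash
python3 - <<'E'
from m import *
plan([.006,0,0],-.006,.231,-.007)
d=camera('side');hsv=cv2.cvtColor(d['image'],cv2.COLOR_RGB2HSV);W=pts(d)
k=(cv2.inRange(hsv,(0,60,30),(15,255,170))>0)&(W[...,2]>.05)&(W[...,2]<.085)&(W[...,0]>.49)&(W[...,0]<.57)&(W[...,1]>.18)&(W[...,1]<.32)
q=W[k];print('handle',k.sum(),q.mean(0))
E
```

```text
t 44.45 p [0.6143 0.243  0.2357] q [-0.24  0.01 -0.38  2.    0.64  0.58  0.4 ] z [ 0.654  0.067 -0.753] y [0.057 0.989 0.138] F [-0.3 -0.7 -1. ] w 0.0196 g 24.5
clear [np.float64(8.3), np.float64(6.3), np.float64(4.2)]
to go mm [0.7 1.2 1.3] units [0.03 0.05 0.05] along axis -0.5 side [1.  1.2 1. ]
handle 75 [0.54127686 0.27878032 0.07438414]
```

Handle is still at left. Release.

Call:
{"fn": "step_arm", "kwargs": {
  "delta_pos": [
    [0,0,0],
    [0,0,0],
    [0,0,0],
    [0,0,0],
    [0,0,0],
    [0,0,0]
  ],
  "turn": [0,0,0,0,0,0],
  "grip": 0.65
}}

```text
time: 45.1
ee_pos: [0.6141, 0.2437, 0.2379]
eef_rot: [0.051, 0.934, 0.056, 0.348]
ft_force: [-0.1, -0.2, 0.2]
width: 0.0304
grip_force: 0.0
```

Call:
{"fn": "step_arm", "kwargs": {
  "delta_pos": [
    [-0.52,-0.05,0.6],
    [-0.52,-0.05,0.6],
    [-0.52,-0.05,0.6],
    [-0.52,-0.05,0.6],
    [-0.7,0,0.5],
    [-0.7,0,0.5],
    [-0.5,0,0.5],
    [0,0,0]
  ],
  "turn": [0,0,0,0,0,0,0,0]
}}

```text
time: 45.9
ee_pos: [0.5141, 0.2397, 0.3378]
eef_rot: [0.05, 0.934, 0.057, 0.35]
ft_force: [0.7, -0.4, 0.0]
width: 0.0306
grip_force: 0.0
```

```bash
python3 - <<'E'
from h import *
s,M=st()
a0=dict(np.load('top.npz'))
for n in('top','side'):
    C=camera(n);hsv=cv2.cvtColor(C['image'],cv2.COLOR_RGB2HSV);W=pts(C)
    m=cv2.inRange(hsv,(16,140,110),(30,255,255))
    N,l,t,ce=cv2.connectedComponentsWithStats(m)
    for i in range(1,N):
        q=W[l==i];md=np.nanmedian(q,0)
        if t[i,4]>3 and .4<md[0]<.7 and .1<md[1]<.4: print(n,t[i,4],ce[i].round(),md.round(3),np.nanmin(q,0).round(3),np.nanmax(q,0).round(3))
E
```

```text
t 45.9 p [0.5141 0.2397 0.3378] q [-0.29 -0.29 -0.39  2.02  0.38  0.8   0.57] z [ 0.659  0.071 -0.749] y [0.054 0.989 0.141] F [ 0.7 -0.4  0. ] w 0.0306 g 0.0
top 4 [242. 185.] [0.467 0.208 0.418] [0.467 0.204 0.417] [0.468 0.212 0.421]
top 33 [257. 224.] [ 0.409  0.169 -0.001] [ 0.384  0.152 -0.011] [0.43  0.179 0.007]
top 8 [264. 222.] [0.41  0.143 0.001] [ 0.405  0.141 -0.005] [0.415 0.145 0.008]
side 6 [272. 148.] [0.449 0.251 0.414] [0.446 0.244 0.405] [0.456 0.254 0.419]
side 7 [282. 157.] [0.431 0.22  0.381] [0.429 0.218 0.375] [0.434 0.224 0.385]
side 19 [275. 276.] [0.441 0.238 0.013] [0.429 0.228 0.01 ] [0.452 0.247 0.022]
side 21 [211. 281.] [0.599 0.328 0.03 ] [0.581 0.293 0.003] [0.608 0.346 0.045]<stdin>:9: RuntimeWarning: All-NaN slice encountered
```

```bash
python3 -c "
from bench import *
print(close_job())"
```

```text
the job is handed in; nothing more can be done
None
```

I dropped the long bush with the diverter fully right (towards the bowl) and the flanged bush with it fully left (towards the square box), and handed the job in at about 46 s; no brass showed in the gripper or the visible part of the mouth afterwards, but I had no clear view of either bush lying in its receptacle.

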